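# Clear the seed tins and thread a stake out of a capped trough

### The job

The two seed tins standing in the grey railing trough are in the way: stand them upright in the plywood crate, one per cell, without tipping them over. Then take hold of the bamboo stake, which is longer than the trough's mouth, tilt it and draw it out one end first through the mouth between the two end caps, and finish while still holding it still in the gripper, with all of it at least 5 cm above the trough's rim and touching nothing else. Do not disturb the other things on the table.

Things in the scene. Friction and masses are not known exactly. Their poses are not given: they have to be found in the camera images.
- trough: Fixed grey plastic trough, outside 178 (x) x 414 (y) x 68 mm high; origin under its centre. Walls 4, floor 6 mm thick; inside 170 x 406 mm. Flat caps (underside 64, top 68 mm above the table) roof over both ends, leaving a mouth in the middle, y = -100 to +100 mm, over the full 170 mm in x. Two ribs along x, 8 mm wide, at y = -75 and +75 mm, tops 24 mm above the table.
- stake_mid (a point): Middle of the bamboo stake, a straight round rod, 280 mm long, 16 mm diameter, about 45 g, its long axis is y. It starts lying level on the two ribs (its centre line 32 mm above the table), roughly along the trough's y, in the trough's -x half, both ends under the end caps. Nothing holds it.
- stake_end1 (a point): The stake's end at its own y = -140 mm, on its centre line
- stake_end2 (a point): The stake's end at its own y = +140 mm, on its centre line
- tin1_mid (a point): Centre (half-way up) of a closed round metal seed tin, 46 mm diameter, 105 mm high, about 120 g, z up along its axis. It starts upright on the trough's floor (6 mm above the table) in the mouth, in the trough's +x half, towards the trough's -y; its top stands 43 mm above the rim.
- tin2_mid (a point): Centre (half-way up) of the second, identical seed tin, beside the first, towards the trough's +y
- crate: Fixed open plywood crate standing on the table, 210 (its x) x 74 (its y) x 60 mm high, walls, floor and dividers 4 mm thick; origin at the centre of its underside. Two dividers make a row of three cells along its x, centred at x = -69, 0 and +69 mm, y = 0, each about 65 x 66 mm inside. All three start empty.
- trowel: Bystander: aluminium hand trowel with a wooden handle, 280 mm long, lying flat; origin near its middle, on the table
- glazed_pot: Bystander: glazed pot the size of a mug, 86 mm wide, 92 mm high; origin under its centre
- clay_pot: Bystander: small terracotta pot, 90 mm wide, 80 mm high; origin under its centre
- scoop: Bystander: grey plastic soil scoop, 175 mm long, 35 mm high; origin on its underside between cup and handle
- clip: Bystander: plastic spring clip, 60 mm long, 18 mm high; origin under its centre
- mister: Bystander: white spray bottle, 72 mm wide, 171 mm high; origin under its centre

How it is judged:
On the way, in this order (a step that is already met when the one before it is completed fails the run):
1. both tins stand upright in the crate, one per cell, let go (x of tin1_mid in the frame of crate between -0.105 and 0.105 m and y of tin1_mid in the frame of crate between -0.037 and 0.037 m and z of each of tin1_mid, tin2_mid in the frame of crate below 0.064 m and angle between each of tin1_mid, tin2_mid's own z axis and vertical below 0.12 rad and x of tin2_mid in the frame of crate between -0.105 and 0.105 m and y of tin2_mid in the frame of crate between -0.037 and 0.037 m and contact force between the fingers and tin1 below 0.1 N and contact force between the fingers and tin2 below 0.1 N), for 0.2 s.
2. the stake is tilted through the mouth: one end out above the rim, the other still inside (((height (world z) of stake_end1 above 0.085 m and height (world z) of stake_end2 below 0.06 m) or (height (world z) of stake_end2 above 0.085 m and height (world z) of stake_end1 below 0.06 m)) and y of stake_mid in the frame of trough between -0.14 and 0.14 m and x of stake_mid in the frame of trough between -0.085 and 0.085 m), for 0.05 s.
At the end, for the whole second after the job is handed in: Both tins stand in the crate, let go: centres within its outline and at most 64 mm above its underside, tilt under 0.12 rad. The fingers hold the stake (over 1 N), both its ends 113 mm or more above the table (45 mm above the rim), below 40 mm/s, touching nothing else (all of step 1 and height (world z) of each of stake_end1, stake_end2 above 0.113 m and contact force between the fingers and stake above 1 N and contact force between stake and trough below 0.1 N and contact force between stake and crate below 0.1 N and contact force between stake and tin1 below 0.1 N and contact force between stake and tin2 below 0.1 N and contact force between stake and trowel below 0.1 N and contact force between stake and glazed_pot below 0.1 N and contact force between stake and clay_pot below 0.1 N and contact force between stake and scoop below 0.1 N and contact force between stake and clip below 0.1 N and contact force between stake and mister below 0.1 N and linear speed of stake below 0.04 m/s); the arm keeps its last pose, push and grip.
It fails at once if a seed tin is tipped over (tilted more than 0.8 rad) (angle between any of tin1_mid, tin2_mid's own z axis and vertical above 0.8 rad).
It fails at once if a bystander is moved by more than 30 mm (distance of any of trowel, glazed_pot, clay_pot, scoop, clip, mister from where it was at the start of the episode above 0.03 m).
It also fails if it takes over 67 s, if anything falls off the work surface, if the arm or the gripper's body presses on something with over 40 N, if the wrist force passes 120 N, or if a joint passes its speed limit or range.

### The arm

A 6-joint arm with a two-finger parallel gripper is mounted at the origin on the work surface. World frame = base frame: x ahead of the robot, y to its left, z up, the work surface at z = 0. Lengths are in m, angles in rad, forces in N, time in s.
With the tool pointing down it reaches from about 0.325 to 0.925 m from the base axis. Payload 3.1 kg.
Tool frame: the origin (TCP) lies between the finger pads; the fingertips stand 19 mm ahead of it and the grasp point (between the pads) is the TCP; z points along the fingers, y is the direction in which the jaws open and shut (so a half turn about z gives the same grasp; the last joint's range is limited). The gripper opens to 85 mm and grips with 20 to 120 N. Pads are 22 mm wide; open, the fingers measure 114 mm over their backs; the gripper's body (76 mm by 85 mm) begins 54 mm behind the grasp point. The pads swing forward as they close: fully open they stand 13 mm farther back than shut.
Start: joints at [1.174, 0.217, 1.613, -0, 1.311, -0.112], TCP at [0.176, 0.6, 0.25] pointing down, gripper open.
Joint ranges: [-2.75, 2.75], [-0.78, 2.1], [0.31, 2.55], [-1.13, 4.27], [0.13, 2.63], [-2.58, 2.58]. Speed limits (rad/s): [2.79, 2.79, 3.14, 3.14, 3.14, 3.14].

### API

Orientations are given as a rotation vector (axis times angle).
In Python, from bench import observe, optics, workorder gives the robot as it stands. The module is installed in compiled form; this text tells all that it offers.
- The arm moves only by the shell command python3 -m pendant 'ROWS' [FORCE]. ROWS is JSON, a list of rows, each a list of 5 numbers: the shift along the world's x, y, z in mm, then the turn about the world's z in degrees, then the finger opening in mm, from 0 to 85.4. A call has 1 to 5 rows; each row is the pose to reach, as a shift and turn from the pose commanded when the call began; what a row does not reach only later rows make up. A row lasts 1/10 s, in which the tool goes at most 50 mm and 8.59 degrees, less where a joint would pass 70% of its speed; a pose out of reach is approached as far as the arm can. A call with a gripper value outside its range is refused whole. The fingers move at their own pace and stop on an object; FORCE is the grip in N (left out, the last holds). Time passes only in rows, so rows that repeat a pose let the fingers close. It gives the time, the measured TCP pose, the force and the opening at its end, in the units of the state.
- observe(): the state, without advancing time (a new reading comes with each control period).
- optics.read_camera(name): name is "side" or "top" or "wrist"; returns a dict with "pixels" (384x512x3 uint8, red, green, blue), "mtx" (3x3 intrinsics, pixels), "world_from_camera" (4x4, takes a point from camera to world coordinates). Camera axes: x right, y up, looking along -z (the intrinsics and any distortion apply to the point x, -y, -z); pixel columns grow to the right and rows downward; lengths in m; the calibration is good to about 2 mm. A picture is of the moment at which its call begins. There is no depth.
- workorder.finish_job(): hands the job in, once; it reports no verdict.
The state is a dict: "time_s": time; "joint_positions": joint angles; "joint_vel": joint speeds; "joint_torque": joint torques, N m; "tcp_pos": TCP position; "ee_rot": TCP orientation; "force": force on the tool from outside, world axes, zero at the start; "torque": the same for the moment, N m; "finger_gap": opening from 0.0 (shut) to 1.0 (fully open).
Only numpy, scipy, OpenCV 4.12 (cv2) and the standard library are available. Lean on these libraries where they do the work, as an engineer would, in place of code of your own. Each camera call takes 0.05 s, during which the arm holds its last target. There are 200 camera calls.

## Working session

There is one attempt and no reset: what is moved stays moved. The work goes in short steps, Python scripts to look and compute and a shell command to move; the robot and the scene stay as the last step left them, time stands still between calls to the robot, and variables do not carry over. Pictures are saved under pics/ and viewed, about 8 in all and at most 12, crops included, and the job is handed in when it is done.

```bash
mkdir -p pics; ls
python3 - <<'E'
from bench import observe, optics
import cv2,numpy as np
s=observe();print(s)
for n in ("top","side"):
    r=optics.read_camera(n);cv2.imwrite(f"pics/{n}0.png",r["pixels"][:,:,::-1])
    print(n,r["mtx"].round(1).tolist(),r["world_from_camera"].round(3).tolist(),[k for k in r])
E
```

```text
pics
{'time_s': 0.0, 'joint_positions': array([ 1.17381316e+00,  2.17789354e-01,  1.61494429e+00, -2.48860554e-05,
        1.31129806e+00, -1.12221995e-01]), 'joint_vel': array([-1.27557092e-03, -1.04812843e-04, -2.17389321e-03, -9.48942938e-04,
        1.10362173e-04,  5.87861863e-05]), 'joint_torque': array([-4.45427049e-04, -3.96835399e+01, -3.03860664e+01, -2.51468964e-04,
        9.48167784e-03, -1.12527135e-05]), 'tcp_pos': array([0.175276  , 0.59910889, 0.24894108]), 'ee_rot': array([-0.44569788, -3.10921707,  0.00371656]), 'force': array([-1.30525007,  0.78845867,  0.25319645]), 'torque': array([-0.01596969,  0.03510619, -0.01444447]), 'finger_gap': 1.0007655968868618}
top [[379.3, 0.0, 254.8], [0.0, 379.3, 192.3], [0.0, 0.0, 1.0]] [[-0.011, 0.993, -0.119, 0.386], [-1.0, -0.011, 0.002, 0.011], [0.0, 0.119, 0.993, 1.381], [0.0, 0.0, 0.0, 1.0]] ['pixels', 'mtx', 'world_from_camera']
side [[458.3, 0.0, 256.6], [0.0, 458.3, 200.0], [0.0, 0.0, 1.0]] [[-0.943, 0.186, -0.275, 0.162], [-0.332, -0.517, 0.789, 1.121], [0.004, 0.835, 0.55, 0.856], [0.0, 0.0, 0.0, 1.0]] ['pixels', 'mtx', 'world_from_camera']
```

View pics/top0.png

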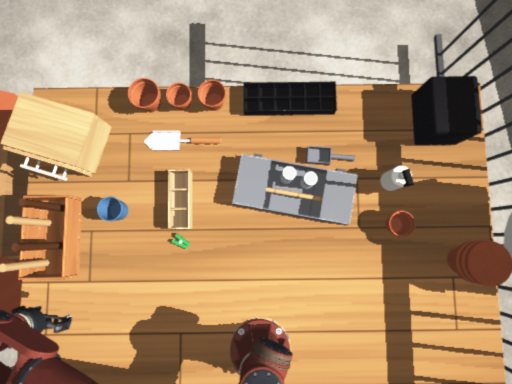

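View pics/side0.png

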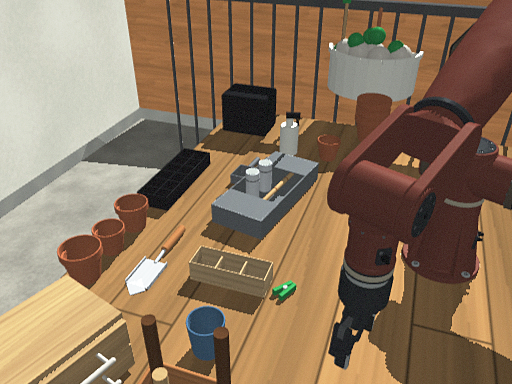

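The top view shows the tins' white lids at about (290,173) and (311,178). The stake runs from (266,189) to (320,198), the crate is centred near (179,199) with its long axis up the image, and the trough corners are near (245,155), (357,170), (350,223) and (235,205). In the side view the lids are near (252,172) and (265,163), and the crate is near (230,270).

```bash
cat > h.py <<'E'
import cv2, numpy as np
from bench import observe, optics
def ray(r,p):
    d=np.linalg.inv(r["mtx"])@[p[0],p[1],1]; d=d*[1,-1,-1]
    M=r["world_from_camera"]; d=M[:3,:3]@d
    return M[:3,3], d/np.linalg.norm(d)
def plane(r,p,z):
    o,d=ray(r,p); return o+d*(z-o[2])/d[2]
def tri(obs):
    A=0;b=0;R=[ray(r,p) for r,p in obs]
    for o,d in R:
        P=np.eye(3)-np.outer(d,d);A=A+P;b=b+P@o
    x=np.linalg.solve(A,b)
    return x,[round(1e3*np.linalg.norm(np.cross(x-o,d)),1) for o,d in R]
def proj(r,X):
    M=r["world_from_camera"]; c=M[:3,:3].T@(np.asarray(X)-M[:3,3]); c=c*[1,-1,-1]
    q=r["mtx"]@c; return q[:2]/q[2]
def blobs(m,amin,roi=None):
    m=m.astype(np.uint8)
    if roi: k=np.zeros_like(m);k[roi[1]:roi[3],roi[0]:roi[2]]=1;m=m*k
    cs,_=cv2.findContours(m,cv2.RETR_EXTERNAL,cv2.CHAIN_APPROX_NONE)
    return sorted([c for c in cs if cv2.contourArea(c)>=amin],key=cv2.contourArea,reverse=True)
def hsv(r): return cv2.cvtColor(r["pixels"],cv2.COLOR_RGB2HSV)
E
python3 - <<'E'
from h import *
T=optics.read_camera("top");S=optics.read_camera("side")
for n,r,roi in(("top",T,(230,150,360,225)),("side",S,(235,150,285,200))):
    h=hsv(r); m=(h[...,1]<40)&(h[...,2]>215)
    for c in blobs(m,15,roi): print(n,"lid",cv2.minAreaRect(c),cv2.boundingRect(c))
h=hsv(T)
print("px crate",h[199,171],h[174,179],"grey",h[165,265],h[205,335],"stake",h[193,290],"floor",h[197,150])
for a in ("top","side"):
    r=T if a=="top" else S
    x,y,w,hh=(160,145,210,90) if a=="top" else (180,145,150,155)
    cv2.imwrite(f"pics/{a}c.png",cv2.resize(r["pixels"][y:y+hh,x:x+w,::-1],None,fx=3.8,fy=3.8,interpolation=cv2.INTER_CUBIC))
E
cd pics; python3 -c "
import cv2,numpy as np
a=cv2.imread('topc.png');b=cv2.imread('sidec.png');print(a.shape,b.shape)"
```

```text
top lid ((289.5, 173.0), (12.0, 13.0), 90.0) (283, 167, 14, 13)
top lid ((310.0, 178.0), (12.0, 12.0), 90.0) (304, 172, 13, 13)
side lid ((252.0, 171.0), (6.0, 12.0), 90.0) (246, 168, 13, 7)
side lid ((265.0, 162.0), (6.0, 12.0), 90.0) (259, 159, 13, 7)
px crate [ 21  82 244] [ 17 106 140] grey [107  10 177] [107  10 178] stake [ 22  90 249] floor [ 17 130 238]
(342, 798, 3) (589, 570, 3)
```

View pics/topc.png

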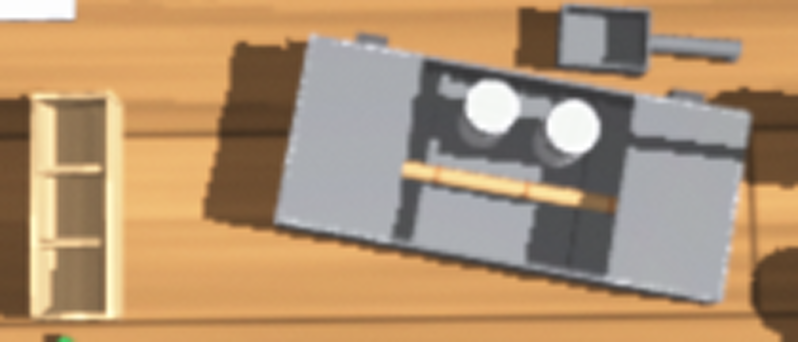

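View pics/sidec.png

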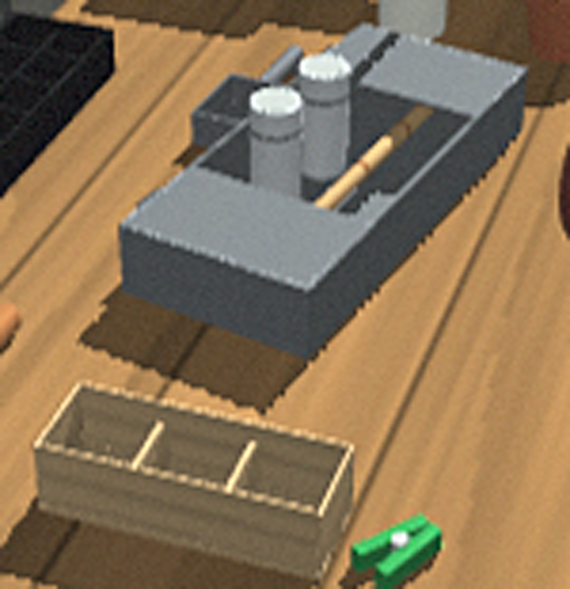

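The enlarged views give matching rim corners. In the top crop the trough's are (312,35), (751,112), (718,303), (276,224) and the crate's are (30,94), (122,92), (122,318), (32,318). In the side crop the trough's are (121,227), (365,27), (525,70), (309,290) and the crate's are (80,385), (353,446), (320,515), (37,446).

Run:
```python
from h import *
T=optics.read_camera("top");S=optics.read_camera("side")
t=lambda p:(p[0]/3.8-.37+160,p[1]/3.8-.37+145); s=lambda p:(p[0]/3.8-.37+180,p[1]/3.8-.37+145)
def pr(n,a,b,z):
    x,e=tri([(T,a),(S,b)]);print(n,(1e3*x).round(),e,"planes",(1e3*plane(T,a,z)[:2]).round(),(1e3*plane(S,b,z)[:2]).round())
    return plane(T,a,z)[:2]/2+plane(S,b,z)[:2]/2
l=[pr("tin2",(289.8,173),(252,171),.111),pr("tin1",(310.2,178),(265,162),.111)]
print("dist",np.linalg.norm(l[0]-l[1]))
R=[]
for n,a,b in (("far-left",(312,35),(121,227)),("far-right",(751,112),(365,27)),("near-right",(718,303),(525,70)),("near-left",(276,224),(309,290))):
    R.append(pr("trough "+n,t(a),s(b),.068))
R=np.array(R);c=R.mean(0);u=R[0]+R[3]-R[1]-R[2];print("trough c",c,"yaw(y axis) deg",np.degrees(np.arctan2(-u[0],u[1])),np.linalg.norm(R[0]-R[1]),np.linalg.norm(R[0]-R[3]))
# crate correspondences: top crop TL=(far,left +y) ; 
C=[]
for n,a,b in (("far-left",(30,94),(37,446)),("far-right",(122,92),(80,385)),("near-right",(122,318),(353,446)),("near-left",(32,318),(320,515))):
    C.append(pr("crate "+n,t(a),s(b),.06))
C=np.array(C);u=C[0]+C[1]-C[2]-C[3];print("crate c",C.mean(0),"yaw(x axis)",np.degrees(np.arctan2(u[1],u[0])),np.linalg.norm(C[0]-C[3]),np.linalg.norm(C[0]-C[1]))
for n,a in (("end+y?",(402,170)),("right",(618,205))): print(n,plane(T,t(a),.032))
```

```text
tin2 [ 605. -110.  108.] [np.float64(2.5), np.float64(2.5)] planes [ 602. -110.] [ 606. -105.]
tin1 [ 585. -179.  110.] [np.float64(0.8), np.float64(0.8)] planes [ 584. -179.] [ 586. -177.]
dist 0.07321548603575412
trough far-left [682.  54.  63.] [np.float64(0.6), np.float64(0.6)] planes [680.  54.] [679.  61.]
trough far-right [ 603. -353.   62.] [np.float64(1.4), np.float64(1.4)] planes [ 603. -351.] [ 598. -341.]
trough near-right [ 429. -314.   66.] [np.float64(1.7), np.float64(1.7)] planes [ 428. -313.] [ 430. -309.]
trough near-left [506.  89.  66.] [np.float64(2.0), np.float64(2.0)] planes [504.  88.] [507.  92.]
trough c [ 0.55362582 -0.12745452] yaw(y axis) deg -10.93919882706452 0.4112760450360927 0.1767335098591095
crate far-left [629. 317.  59.] [np.float64(0.3), np.float64(0.3)] planes [629. 317.] [628. 318.]
crate far-right [634. 234.  48.] [np.float64(1.8), np.float64(1.8)] planes [630. 231.] [628. 247.]
crate near-right [423. 232.  49.] [np.float64(3.0), np.float64(3.0)] planes [420. 229.] [423. 244.]
crate near-left [422. 313.  56.] [np.float64(1.2), np.float64(1.2)] planes [421. 311.] [422. 317.]
crate c [0.52507237 0.27683651] yaw(x axis) 0.7572818004640823 0.20648462232516923 0.07789985517141995
end+y? [ 0.55720425 -0.02909945  0.032     ]
right [ 0.52180702 -0.23188062  0.032     ]
```

```bash
python3 -m pendant '[[35,-32,10,-8,85],[70,-64,20,-16,85],[105,-96,30,-24,85],[140,-128,40,-32,85],[175,-160,50,-40,85]]' 40
python3 -m pendant '[[35,-32,10,-8,85],[70,-64,20,-16,85],[105,-96,30,-24,85],[140,-128,40,-32,85],[175,-160,50,-40,85]]'
python3 - <<'E'
from h import *
r=optics.read_camera("wrist");cv2.imwrite("pics/w1.png",r["pixels"][:,:,::-1])
print(r["world_from_camera"].round(3).tolist(),r["mtx"][0,0]);print(proj(r,[.525,.281,.06]),observe()["joint_positions"])
for p in [[.63,.318,.06],[.63,.244,.06],[.42,.244,.06],[.42,.318,.06]]: print(proj(r,p))
E
```

```text
time_s: 0.8
tcp_pos: [0.3516, 0.4384, 0.3008]
ee_rot: [1.49, 2.766, 0.001]
force: [0.5, 0.4, 0.2]
finger_gap: 0.995
time_s: 1.3
tcp_pos: [0.5267, 0.2783, 0.3508]
ee_rot: [-2.347, -2.089, -0.001]
force: [-0.4, 0.7, -0.1]
finger_gap: 0.995
[[0.993, 0.112, 0.032, 0.535], [-0.116, 0.953, 0.28, 0.349], [0.001, -0.282, 0.96, 0.475], [0.0, 0.0, 0.0, 1.0]] 293.37470798060576
[250.40691628 156.45065366] [ 0.35963176  0.09356043  1.56251209 -0.00709107  1.47893277  0.48630552]
[322.96854776 121.11902387]
[325.45886105 173.29870585]
[182.46490703 189.53290206]
[172.80573737 139.03033609]
```

View pics/w1.png

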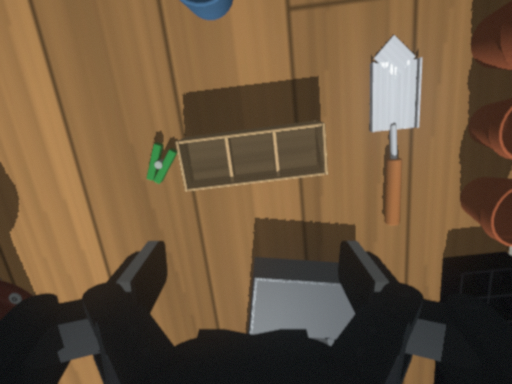

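The wrist view (picture 5) shows the crate rim corners at about (323,124), (327,173), (187,191) and (178,141). These lie within a few px of the prediction. I'll compute the centre and move on to the trough.

```bash
python3 - <<'E'
from h import *
r=optics.read_camera("wrist")
P=np.array([plane(r,p,.06)[:2] for p in [(323,124),(327,173),(187,191),(178,141)]]);print(P.round(4),P.mean(0))
for a,b in((0,1),(1,2),(2,3),(3,0)):print(np.linalg.norm(P[a]-P[b]).round(4))
d=[plane(r,p,.06)[:2] for p in [(229,136),(232,178),(275,130),(278,172)]];print(np.round(d,4))
E
python3 -m pendant '[[10,-50,0,-4,85],[20,-100,0,-8,85],[30,-150,0,-12,85],[32,-200,0,-12,85],[33,-250,0,-12,85]]'
python3 -m pendant '[[5,-40,-10,0,85],[10,-80,-20,0,85],[15,-120,-40,0,85],[20,-160,-60,7,85],[25,-170,-70,7,85]]'
python3 -m pendant '[[0,0,0,0,85]]'
python3 - <<'E'
from h import *
r=optics.read_camera("wrist");cv2.imwrite("pics/w2.png",r["pixels"][:,:,::-1])
print(observe());np.savez("w2.npz",**r)
R=cv2.Rodrigues(observe()["ee_rot"])[0];print("jaw deg",np.degrees(np.arctan2(R[1,1],R[0,1])))
for p in [[.605,-.109,.111],[.585,-.178,.111],[.557,-.029,.032],[.522,-.232,.032]]: print(proj(r,p))
E
```

```text
[[0.6393 0.3062]
 [0.6411 0.2357]
 [0.434  0.235 ]
 [0.4353 0.3087]] [0.53745366 0.27140094]
0.0705
0.2071
0.0737
0.204
[[0.5074 0.3065]
 [0.5028 0.246 ]
 [0.5723 0.3065]
 [0.5704 0.2463]]
time_s: 1.9
tcp_pos: [0.5581, 0.0318, 0.35]
ee_rot: [-2.545, -1.842, -0.0]
force: [1.1, -0.3, 0.7]
finger_gap: 0.997
time_s: 2.4
tcp_pos: [0.5823, -0.1399, 0.2777]
ee_rot: [-2.429, -1.989, 0.004]
force: [0.9, -0.2, 0.8]
finger_gap: 0.996
time_s: 2.5
tcp_pos: [0.5825, -0.1375, 0.2776]
ee_rot: [-2.429, -1.985, 0.003]
force: [-0.0, 0.6, -0.2]
finger_gap: 0.991
{'time_s': 2.55, 'joint_positions': array([-3.47550375e-01,  1.41172181e-01,  1.64611579e+00,  1.11378179e-03,
        1.35723458e+00, -1.49004207e-01]), 'joint_vel': array([ 0.0287316 , -0.03060369, -0.0184128 ,  0.00383405,  0.00648382,
       -0.00354627]), 'joint_torque': array([-1.04861151e+00, -3.59287584e+01, -3.04998386e+01, -9.71835572e-02,
       -5.62280766e-02, -1.83441321e-02]), 'tcp_pos': array([ 0.58300201, -0.13641337,  0.2791167 ]), 'ee_rot': array([-2.42852916e+00, -1.98810064e+00,  8.85406031e-04]), 'force': array([ 0.8491924 ,  0.69691838, -0.44360295]), 'torque': array([0.05932475, 0.03632633, 0.00111179]), 'finger_gap': 0.9957174378470556}
jaw deg -11.389355532129281
[269.15243763 147.34066804]
[262.51780031 215.24468433]
[213.40109789  79.92464039]
[223.40404713 239.25861051]
```

View pics/w2.png

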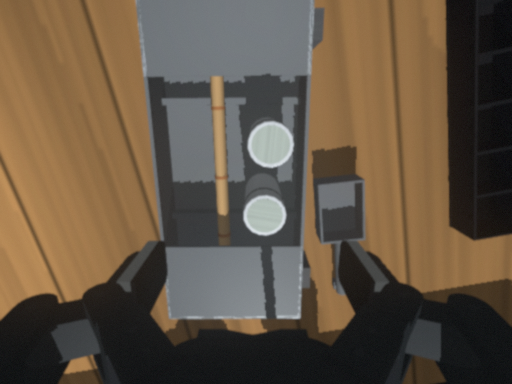

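Picture 6 (wrist over the mouth) shows the lids near (270,144) and (265,215), the stake from (217,76) to (223,244), the cap edges at rows 77 and 246, and the mouth sides at columns 160 to 300. Next I'll refine the tin and stake positions.

Run:
```python
from h import *
r=dict(np.load("w2.npz"));h=hsv(r)
for c in ((270,144),(265,215)):
    m=(h[...,2]>170)&(h[...,1]<60)
    b=blobs(m,300,(c[0]-28,c[1]-30,c[0]+28,c[1]+30))[0];(x,y),rad=cv2.minEnclosingCircle(b);(ex,ey),ax,_=cv2.fitEllipse(cv2.convexHull(b))
    X=plane(r,(ex,ey),.111);print("tin",(x,y,rad),(ex,ey,ax),X, "diam",np.linalg.norm(plane(r,(ex-ax[0]/2,ey),.111)-plane(r,(ex+ax[0]/2,ey),.111)))
m=(h[...,0]>8)&(h[...,0]<28)&(h[...,1]>70)
b=blobs(m,300,(195,74,240,247))
pts=b[0].reshape(-1,2).astype(float);W=np.array([plane(r,p,.032)[:2] for p in pts])
vx,vy,x0,y0=cv2.fitLine(W.astype(np.float32),cv2.DIST_HUBER,0,.01,.01).ravel()
print("stake bbox",cv2.boundingRect(b[0]),"dir deg",np.degrees(np.arctan2(vx,vy)),"pt",x0,y0, "width",cv2.minAreaRect((W*1e3).astype(np.float32)))
C=[plane(r,p,.068)[:2].round(4) for p in [(148,77),(308,76),(303,246),(163,246),(170,318),(300,317)]];print(C)
T=optics.read_camera("top")
print("now tri with top:",[ (1e3*tri([(T,a),(r,b)])[0]).round() for a,b in (((289.8,173),(270,144)),((310.2,178),(265,215)))])
```

```text
tin (270.1511535644531, 144.1511688232422, 22.989473342895508) (270.2803039550781, 144.1525421142578, (45.0181884765625, 45.70018005371094)) [ 0.60666364 -0.10613968  0.111     ] diam 0.04435089897282006
tin (264.31396484375, 215.0465087890625, 20.909265518188477) (264.3580627441406, 214.98907470703125, (39.53850173950195, 41.81084060668945)) [ 0.5869607  -0.17810123  0.111     ] diam 0.04177469763524084
stake bbox (210, 76, 20, 169) dir deg 10.647204 pt 0.5424188 -0.12652433 width ((541.185302734375, -132.30474853515625), (217.56863403320312, 16.229148864746094), 79.35182189941406)
[array([ 0.4934, -0.016 ]), array([ 0.6604, -0.049 ]), array([ 0.625 , -0.2446]), array([ 0.4529, -0.2101]), array([ 0.4318, -0.3156]), array([ 0.605 , -0.3485])]
now tri with top: [array([ 608., -112.,   76.]), array([ 587., -181.,  102.])]
```

```bash
python3 -m pendant '[[3,-38,-45,0,85],[3,-38,-90,0,85],[3,-38,-135,0,85],[3,-38,-170,0,85],[3,-38,-192,0,85]]' 40
python3 -m pendant '[[0,0,0,0,85],[0,0,0,0,40],[0,0,0,0,40],[0,0,0,0,40],[0,0,0,0,40]]' 40
python3 -m pendant '[[0,0,0,0,40],[0,0,0,0,40],[0,0,0,0,40]]' 40
python3 -c "
from bench import observe
s=observe();print(s['force'],s['finger_gap'],s['tcp_pos'])"
```

```text
time_s: 3.1
tcp_pos: [0.5855, -0.1724, 0.0861]
ee_rot: [-2.425, -1.992, 0.002]
force: [-1.1, 0.6, -1.2]
finger_gap: 0.994
time_s: 3.6
tcp_pos: [0.5883, -0.1756, 0.0914]
ee_rot: [2.427, 1.989, 0.004]
force: [-1.2, 0.0, 6.5]
finger_gap: 0.527
time_s: 3.9
tcp_pos: [0.5883, -0.1756, 0.0914]
ee_rot: [2.427, 1.989, 0.004]
force: [-1.4, 1.3, 6.7]
finger_gap: 0.53
[-1.40029268  1.30820714  6.72316173] 0.5296091928675715 [ 0.58828133 -0.17563843  0.09142151]
```

```bash
python3 -m pendant '[[0,0,40,0,40],[0,0,80,0,40],[0,0,120,0,40],[0,0,160,0,40],[2,40,160,0,40]]' 40
python3 -m pendant '[[2,45,0,0,40],[4,90,0,0,40],[6,135,0,0,40],[6,180,0,0,40],[6,225,0,0,40]]' 40
python3 -m pendant '[[0,45,0,0,40],[0,90,0,0,40],[0,135,0,0,40],[0,170,0,0,40],[0,190,0,0,40]]' 40
python3 -m pendant '[[0,0,0,0,40],[0,0,0,0,40],[0,0,0,0,40]]' 40
python3 - <<'E'
from h import *
r=optics.read_camera("wrist");cv2.imwrite("pics/w3.png",r["pixels"][:,:,::-1])
np.savez("w3.npz",**r);print(observe()["tcp_pos"])
for p in [[.632,.317,.06],[.632,.243,.06],[.422,.243,.06],[.422,.317,.06]]: print(proj(r,p))
E
```

```text
time_s: 4.4
tcp_pos: [0.5931, -0.1403, 0.2579]
ee_rot: [2.422, 1.974, 0.011]
force: [1.1, 0.6, -1.1]
finger_gap: 0.526
time_s: 4.9
tcp_pos: [0.5944, 0.0915, 0.249]
ee_rot: [2.43, 1.991, 0.002]
force: [0.3, -0.9, -1.2]
finger_gap: 0.528
time_s: 5.4
tcp_pos: [0.594, 0.2827, 0.2488]
ee_rot: [-2.427, -1.994, -0.002]
force: [0.2, 0.3, -1.5]
finger_gap: 0.533
time_s: 5.7
tcp_pos: [0.5947, 0.2782, 0.2482]
ee_rot: [2.431, 1.989, -0.001]
force: [0.3, 0.0, -1.5]
finger_gap: 0.531
[0.59482117 0.27813299 0.24830527]
[279.30946236 131.72814567]
[290.74032708 197.81186473]
[111.41732708 232.12817786]
[ 88.85850323 170.67886296]
```

View pics/w3.png

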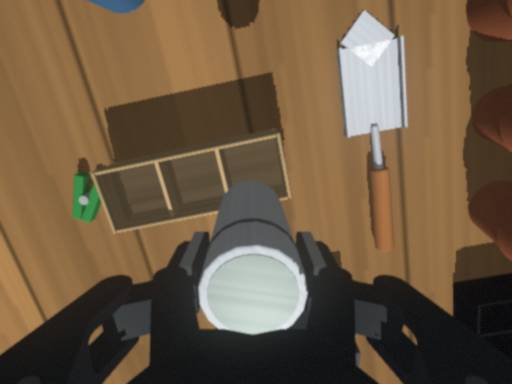

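Picture 7 shows the tin held upright and the crate rim corners near (280,133), (290,198), (115,233) and (93,172), with dividers meeting the rear wall at (160,160) and (220,148). This agrees with a crate centre of about (0.529, 0.279).

Run:
```python
from h import *
r=dict(np.load("w3.npz"))
P=np.array([plane(r,p,.06)[:2] for p in [(280,133),(290,198),(115,233),(93,172)]]);print(P.round(4),P.mean(0))
print([plane(r,p,.06)[:2].round(4) for p in [(160,160),(220,148),(172,211)]])
l=tri([(r,(253,290))]) if 0 else plane(r,(253,290),.248+.0195+.003);print("lid",l)
```

```text
[[0.6325 0.3156]
 [0.6312 0.2429]
 [0.4257 0.2411]
 [0.4259 0.3147]] [0.52880906 0.27859009]
[array([0.5011, 0.313 ]), array([0.5673, 0.3127]), array([0.4978, 0.2542])]
lid [0.59560314 0.2787469  0.2705    ]
```

```bash
python3 -m pendant '[[3,0,-40,0,40],[3,0,-80,0,40],[3,0,-110,0,40],[3,0,-135,0,40],[3,0,-149,0,40]]' 40
python3 -m pendant '[[0,0,-4,0,40],[0,0,-8,0,40],[0,0,-8,0,40],[0,0,-8,0,40]]' 40
```

```text
time_s: 6.25
tcp_pos: [0.5961, 0.2777, 0.0963]
ee_rot: [-2.431, -1.988, 0.007]
force: [-1.3, -0.3, -1.0]
finger_gap: 0.525
time_s: 6.65
tcp_pos: [0.5987, 0.2802, 0.0931]
ee_rot: [2.429, 1.991, 0.004]
force: [0.2, 0.3, -1.3]
finger_gap: 0.527
```

```bash
python3 -m pendant '[[0,0,-2,0,40],[0,0,-3,0,40],[0,0,-3,0,40]]' 40
python3 -m pendant '[[0,0,0,0,55],[0,0,0,0,65],[0,0,0,0,80],[0,0,0,0,85],[0,0,0,0,85]]' 40
python3 -m pendant '[[0,0,45,0,85],[0,0,90,0,85],[0,0,140,0,85],[0,-30,170,0,85],[0,-70,170,0,85]]' 40
python3 -m pendant '[[0,0,0,0,85],[0,0,0,0,85]]' 40
python3 - <<'E'
from h import *
r=optics.read_camera("wrist");cv2.imwrite("pics/w4.png",r["pixels"][:,:,::-1]);np.savez("w4.npz",**r)
print(observe()["tcp_pos"],proj(r,[.599,.279,.109]))
E
```

```text
time_s: 6.95
tcp_pos: [0.5982, 0.2802, 0.0896]
ee_rot: [2.429, 1.991, 0.003]
force: [-0.6, -0.5, 2.3]
finger_gap: 0.527
time_s: 7.45
tcp_pos: [0.5974, 0.2798, 0.0882]
ee_rot: [-2.43, -1.992, 0.0]
force: [-0.0, -0.0, -0.2]
finger_gap: 0.991
time_s: 7.95
tcp_pos: [0.6011, 0.2116, 0.2665]
ee_rot: [2.422, 1.992, 0.02]
force: [0.9, -0.1, 0.3]
finger_gap: 0.998
time_s: 8.15
tcp_pos: [0.5974, 0.2091, 0.2583]
ee_rot: [-2.431, -1.989, -0.0]
force: [-0.1, 0.3, 0.6]
finger_gap: 0.996
[0.59716381 0.20979862 0.25773546] [238.02005932 109.10172183]
```

View pics/w4.png

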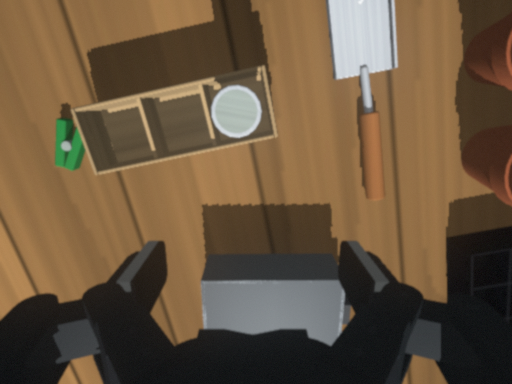

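Picture 8 shows tin 1 upright in the right-hand (+x) cell with its lid at (237,110), against a prediction of (238,109). Now tin 2.

```bash
python3 -m pendant '[[2,-48,0,0,85],[4,-96,0,0,85],[6,-144,0,0,85],[8,-192,0,0,85],[9,-240,0,0,85]]' 40
python3 -m pendant '[[0,-40,0,0,85],[0,-77,0,0,85],[0,-77,0,0,85]]'
python3 - <<'E'
from h import *
r=optics.read_camera("wrist");h=hsv(r);s=observe();c=proj(r,[.606,-.107,.111]).astype(int);print(c,s["tcp_pos"])
m=(h[...,2]>170)&(h[...,1]<60)
b=blobs(m,300,(c[0]-35,c[1]-35,c[0]+35,c[1]+35))[0];e=cv2.fitEllipse(cv2.convexHull(b));print(e,plane(r,e[0],.111))
E
```

```text
time_s: 8.7
tcp_pos: [0.6063, -0.0306, 0.2572]
ee_rot: [-2.427, -1.993, 0.001]
force: [0.5, -0.3, 0.5]
finger_gap: 0.996
time_s: 9.0
tcp_pos: [0.6065, -0.1106, 0.2571]
ee_rot: [2.433, 1.987, -0.003]
force: [0.2, 1.1, 0.2]
finger_gap: 0.992
[250 180] [ 0.60644723 -0.10820551  0.25713574]
((251.06326293945312, 179.4111785888672), (45.75979232788086, 47.577701568603516), 95.70201873779297) [ 0.60654781 -0.10611708  0.111     ]
```

```bash
python3 -m pendant '[[0,1,-45,0,85],[0,2,-90,0,85],[0,2,-130,0,85],[0,2,-155,0,85],[0,2,-169,0,85]]' 40
python3 -m pendant '[[0,0,0,0,85],[0,0,0,0,40],[0,0,0,0,40],[0,0,0,0,40],[0,0,0,0,40]]' 40
python3 -m pendant '[[0,0,0,0,40],[0,0,0,0,40],[0,0,0,0,40]]' 40
python3 -m pendant '[[0,0,40,0,40],[0,0,80,0,40],[0,0,120,0,40],[0,0,160,0,40],[0,0,160,0,40]]' 40
```

```text
time_s: 9.55
tcp_pos: [0.6042, -0.1022, 0.0852]
ee_rot: [-2.423, -1.991, 0.005]
force: [-0.7, 1.1, 0.0]
finger_gap: 0.995
time_s: 10.05
tcp_pos: [0.6079, -0.1055, 0.0918]
ee_rot: [2.428, 1.99, 0.003]
force: [-1.5, 1.1, 6.6]
finger_gap: 0.532
time_s: 10.35
tcp_pos: [0.608, -0.1055, 0.0918]
ee_rot: [2.428, 1.99, 0.003]
force: [-0.8, 1.0, 6.0]
finger_gap: 0.527
time_s: 10.85
tcp_pos: [0.6108, -0.1065, 0.2582]
ee_rot: [2.42, 1.983, 0.014]
force: [0.4, -0.5, -0.7]
finger_gap: 0.527
```

```bash
python3 -m pendant '[[-17,46,0,0,40],[-34,92,0,0,40],[-51,138,0,0,40],[-68,184,0,0,40],[-82,220,0,0,40]]' 40
python3 -m pendant '[[-17,46,0,0,40],[-34,92,0,0,40],[-51,138,0,0,40],[-64,164,0,0,40],[-64,164,0,0,40]]' 40
python3 -m pendant '[[0,0,0,0,40],[0,0,0,0,40]]' 40
python3 - <<'E'
from h import *
r=optics.read_camera("wrist");s=observe();print(s["tcp_pos"]);h=hsv(r)
np.savez("w5.npz",**r);cv2.imwrite("pics/w5.png",r["pixels"][:,:,::-1])
E
```

```text
time_s: 11.35
tcp_pos: [0.5227, 0.1169, 0.2483]
ee_rot: [-2.428, -1.991, 0.001]
force: [0.6, -0.1, -1.1]
finger_gap: 0.533
time_s: 11.85
tcp_pos: [0.4581, 0.2817, 0.2483]
ee_rot: [-2.423, -1.996, 0.002]
force: [1.0, 0.4, -1.6]
finger_gap: 0.525
time_s: 12.05
tcp_pos: [0.4607, 0.2778, 0.2488]
ee_rot: [2.43, 1.99, -0.001]
force: [-0.2, -0.6, -0.9]
finger_gap: 0.522
[0.46092526 0.27765472 0.24887967]
```

View pics/w5.png

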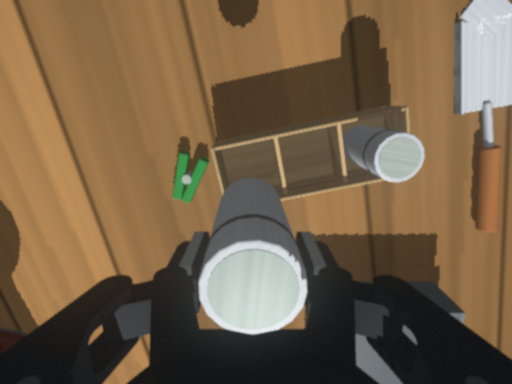

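Picture 9 shows tin 1 still upright and tin 2 held. The crate's near rear corner is at (215,150) and the first divider meets the rear wall at (277,137).

```bash
python3 - <<'E'
from h import *
r=dict(np.load("w5.npz"))
for p in ((215,150),(277,137),(342,124),(408,108)):print(plane(r,p,.06).round(4))
E
python3 -m pendant '[[0,1,-40,0,40],[0,1,-80,0,40],[0,1,-110,0,40],[0,1,-135,0,40],[0,1,-149,0,40]]' 40
python3 -m pendant '[[0,0,-2,0,40],[0,0,-5,0,40],[0,0,-5,0,40]]' 40
```

```text
[0.4274 0.3113 0.06  ]
[0.4946 0.3117 0.06  ]
[0.5632 0.3115 0.06  ]
[0.6313 0.3141 0.06  ]
time_s: 12.6
tcp_pos: [0.4596, 0.2778, 0.0976]
ee_rot: [-2.431, -1.988, 0.007]
force: [-0.2, 0.0, -1.0]
finger_gap: 0.527
time_s: 12.9
tcp_pos: [0.4618, 0.2801, 0.0966]
ee_rot: [2.43, 1.991, 0.004]
force: [0.2, -0.4, -1.1]
finger_gap: 0.531
```

```bash
python3 -m pendant '[[0,0,-3,0,40],[0,0,-6,0,40],[0,0,-6,0,40],[0,0,-6,0,40]]' 40
python3 -m pendant '[[0,0,0,0,40],[0,0,0,0,40]]' 40
```

```text
time_s: 13.3
tcp_pos: [0.4611, 0.2801, 0.0899]
ee_rot: [2.429, 1.991, 0.003]
force: [-0.4, 0.7, 0.4]
finger_gap: 0.528
time_s: 13.5
tcp_pos: [0.4611, 0.2801, 0.0899]
ee_rot: [2.429, 1.991, 0.002]
force: [0.0, -0.4, 0.9]
finger_gap: 0.534
```

```bash
python3 -m pendant '[[0,0,0,0,55],[0,0,0,0,65],[0,0,0,0,80],[0,0,0,0,85],[0,0,0,0,85]]' 40
python3 -m pendant '[[0,0,45,0,85],[0,0,90,0,85],[0,0,140,0,85],[0,-30,170,0,85],[0,-70,170,0,85]]' 40
python3 -m pendant '[[5,-45,0,0,85],[10,-90,0,0,85],[15,-135,0,0,85],[20,-180,0,0,85],[25,-220,0,0,85]]' 40
python3 -m pendant '[[10,-45,0,0,40],[20,-90,0,0,40],[30,-130,0,0,40],[30,-130,0,0,40],[30,-130,0,0,40]]' 40
python3 - <<'E'
from h import *
for n,roi in (("top",(150,150,215,240)),("side",(170,210,290,300))):
    r=optics.read_camera(n);h=hsv(r);m=(h[...,1]<40)&(h[...,2]>200)
    cv2.imwrite(f"pics/{n}5.png",r["pixels"][:,:,::-1])
    for b in blobs(m,20,roi):
        (x,y),a,_=cv2.minAreaRect(b);print(n,x,y,a,plane(r,(x,y),.109))
    print([proj(r,[x,.279,.109]).round() for x in (.461,.599)])
r=optics.read_camera("wrist");cv2.imwrite("pics/w6.png",r["pixels"][:,:,::-1]);np.savez("w6.npz",**r);print(observe()["tcp_pos"])
h=hsv(r);m=(h[...,0]>8)&(h[...,0]<28)&(h[...,1]>70)
for b in blobs(m,300):
    x,y,w,hh=cv2.boundingRect(b)
    print((x,y,w,hh), cv2.contourArea(b))
for p in [[.557,-.029,.032],[.522,-.232,.032]]: print(proj(r,p))
E
python3 - <<'E'
import cv2,numpy as np
a=cv2.imread('pics/w6.png');b=cv2.imread('pics/side5.png')[140:320,170:330]
b=cv2.resize(b,None,fx=384/180,fy=384/180)[:, :288]
cv2.imwrite('pics/c6.png',np.hstack([a,b]))
E
```

```text
time_s: 14.0
tcp_pos: [0.4604, 0.2798, 0.0892]
ee_rot: [-2.43, -1.992, 0.0]
force: [0.3, 0.1, 0.4]
finger_gap: 0.993
time_s: 14.5
tcp_pos: [0.4641, 0.2113, 0.2664]
ee_rot: [2.423, 1.992, 0.019]
force: [0.6, -0.8, 0.5]
finger_gap: 0.996
time_s: 15.0
tcp_pos: [0.4853, -0.0122, 0.2595]
ee_rot: [2.43, 1.991, 0.0]
force: [0.8, 0.5, 0.0]
finger_gap: 0.994
time_s: 15.5
tcp_pos: [0.5153, -0.1408, 0.259]
ee_rot: [-2.431, -1.988, -0.0]
force: [-0.2, -0.4, -1.0]
finger_gap: 0.469
top 177.0 217.0 (14.0, 16.0) [0.45726145 0.27088894 0.109     ]
top 178.9905548095703 173.2830047607422 (16.071182250976562, 5.7691426277160645) [0.60569555 0.26613251 0.109     ]
[array([175., 216.]), array([175., 175.])]
side 255.0 253.5 (11.0, 16.0) [0.45804259 0.28248087 0.109     ]
side 202.00003051757812 239.00003051757812 (4.242640495300293, 12.727922439575195) [0.60857443 0.27392328 0.109     ]
[array([254., 252.]), array([205., 241.])]
[ 0.5151456  -0.1388667   0.25905871]
(0, 0, 210, 358) 61121.5
(371, 0, 141, 361) 37373.0
(266, 58, 15, 183) 2184.0
(200, 285, 104, 50) 1227.5
(107, 333, 49, 51) 986.5
(361, 223, 25, 56) 813.0
(351, 334, 48, 50) 670.5
[269.64453014  63.8889828 ]
[271.19519388 234.94354459]
```

View pics/c6.png

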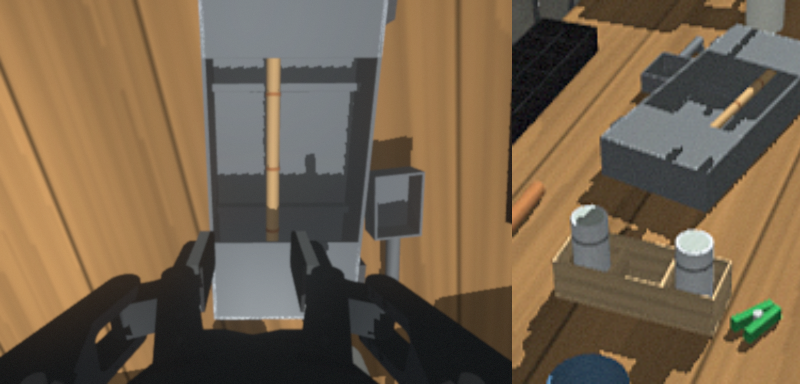

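Picture 10 shows both tins upright in the end cells, and the trough holding only the stake, from (273,58) to (272,240) with nodes at (272,94) and (272,170). Now the stake's line and height.

Run:
```python
from h import *
r=dict(np.load("w6.npz"));r2=dict(np.load("w2.npz"))
for a,b in (((272.5,94),(217.5,107)),((272.5,170),(220.5,178))): print("node",tri([(r,a),(r2,b)]))
for rr,roi in ((r,(255,56,290,243)),(r2,(195,74,240,247))):
    h=hsv(rr);m=(h[...,0]>8)&(h[...,0]<28)&(h[...,1]>70);b=blobs(m,300,roi)[0]
    W=np.array([plane(rr,p,.032)[:2] for p in b.reshape(-1,2).astype(float)])
    vx,vy,x0,y0=cv2.fitLine(W.astype(np.float32),cv2.DIST_HUBER,0,.01,.01).ravel()
    print("stake x at y=-.13:",x0+(-.13-y0)*vx/vy,"yaw",-np.degrees(np.arctan2(vx,vy)))
print("mouth corners",[plane(r,p,.068)[:2].round(4) for p in ((206,58),(380,58),(358,242),(213,242))])
```

```text
node (array([ 0.55454999, -0.06028891,  0.0312943 ]), [np.float64(0.4), np.float64(0.4)])
node (array([ 0.53880195, -0.14584126,  0.03744034]), [np.float64(0.3), np.float64(0.3)])
stake x at y=-.13: 0.5417604 yaw -10.480185
stake x at y=-.13: 0.54176533 yaw -10.647204
mouth corners [array([ 0.4935, -0.0155]), array([ 0.662 , -0.0492]), array([ 0.6214, -0.2442]), array([ 0.4539, -0.2108])]
```

```bash
python3 -m pendant '[[20,30,-35,1,40],[35,56,-70,1,40],[35,56,-110,1,40],[35,56,-150,1,40],[35,56,-185,1,40]]' 30
python3 -m pendant '[[0,0,0,0,40],[0,0,0,0,40],[0,0,0,0,40]]'
python3 - <<'E'
from h import *
s=observe();p=s["tcp_pos"];R=cv2.Rodrigues(s["ee_rot"])[0];print(p,"jaw",np.degrees(np.arctan2(R[1,1],R[0,1])),"stake x here",.5418+.186*(p[1]+.13))
r=optics.read_camera("wrist");cv2.imwrite("pics/w7.png",r["pixels"][:,:,::-1])
print([proj(r,[.5418+.186*(y+.13),y,.032]).round() for y in (-.03,-.083)])
E
```

```text
time_s: 16.15
tcp_pos: [0.5497, -0.0818, 0.0726]
ee_rot: [-2.408, -2.016, 0.001]
force: [-0.5, -0.3, 0.2]
finger_gap: 0.467
time_s: 16.45
tcp_pos: [0.5525, -0.0842, 0.077]
ee_rot: [2.408, 2.011, 0.004]
force: [0.2, -0.4, 0.5]
finger_gap: 0.471
[ 0.55254122 -0.08418936  0.07698123] jaw -10.265144072183654 stake x here 0.5503207787923591
[array([248., 137.]), array([248., 225.])]
```

View pics/w7.png

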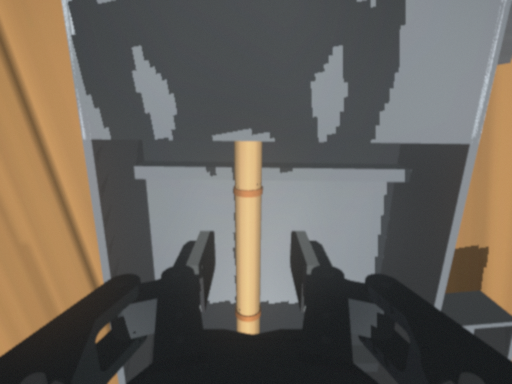

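Picture 11 shows the fingers straddling the stake, which sits at column 248 against a finger midpoint of about 253. They are clear of the rib at row 170. I'll lower and grip.

```bash
python3 -m pendant '[[-2,0,-20,0,40],[-2,0,-34,0,40],[-2,0,-42,0,40],[-2,0,-42,0,40]]' 30
python3 -m pendant '[[0,0,0,0,20],[0,0,0,0,8],[0,0,0,0,8],[0,0,0,0,8],[0,0,0,0,8]]' 30
python3 -m pendant '[[0,0,3,0,8],[0,0,6,0,8],[0,0,6,0,8],[0,0,6,0,8]]' 30
```

```text
time_s: 16.9
tcp_pos: [0.5477, -0.084, 0.0314]
ee_rot: [-2.411, -2.011, 0.002]
force: [0.1, 0.9, 0.0]
finger_gap: 0.469
time_s: 17.4
tcp_pos: [0.5492, -0.0844, 0.033]
ee_rot: [2.411, 2.012, 0.001]
force: [0.3, 0.5, 2.2]
finger_gap: 0.18
time_s: 17.8
tcp_pos: [0.5485, -0.0841, 0.0383]
ee_rot: [-2.412, -2.013, 0.0]
force: [-1.2, -0.8, -0.3]
finger_gap: 0.171
```

```bash
python3 -m pendant '[[-3,-15,0,0,8],[-6,-30,0,0,8],[-8,-42,0,0,8],[-8,-42,0,0,8]]' 30
python3 -m pendant '[[-1,-5,0,0,8],[-2,-9,0,0,8],[-2,-12,0,0,8],[-2,-12,0,0,8]]' 30
python3 - <<'E'
from h import *
s=observe();print(s["tcp_pos"],s["force"])
for n in("top","wrist"):
    r=optics.read_camera(n);cv2.imwrite(f"pics/{n}8.png",r["pixels"][:,:,::-1])
    h=hsv(r);m=(h[...,0]>8)&(h[...,0]<28)&(h[...,1]>70)
    c=proj(r,[.56,-.035,.03]);print(n,"exp end2 if 84mm past grip",proj(r,s["tcp_pos"]+np.array([.183,.983,0])*.096))
    if n=="wrist":
        for b in blobs(m,150): print(cv2.boundingRect(b))
        print("mouth edge px",[proj(r,[.4935,-.0155,.066]).round(),proj(r,[.662,-.0492,.066]).round()])
        np.savez("w8.npz",**r)
E
```

```text
time_s: 18.2
tcp_pos: [0.5403, -0.1285, 0.0384]
ee_rot: [2.415, 2.009, -0.0]
force: [0.1, -0.1, 0.1]
finger_gap: 0.179
time_s: 18.6
tcp_pos: [0.5384, -0.1364, 0.038]
ee_rot: [-2.411, -2.009, -0.003]
force: [1.0, 4.0, -0.3]
finger_gap: 0.172
[ 0.53839348 -0.13641829  0.0380068 ] [ 0.98728451  4.03776    -0.31592341]
top exp end2 if 84mm past grip [269.09864943 189.46060292]
wrist exp end2 if 84mm past grip [251.97224058  39.60121405]
(0, 20, 63, 343)
(233, 62, 40, 274)
mouth edge px [array([ 13., -42.]), array([629., -30.])]
```

```bash
python3 - <<'E'
from h import *
r=dict(np.load("w8.npz"));s=observe();e=plane(r,(252,62),.046);g=s["tcp_pos"]
print("end2",e,"dist",np.linalg.norm((e-g)[:2]),"local y",(e[:2]-[.5577,-.1299])@[.183,.983])
E
python3 -m pendant '[[0,3,8,0,8],[0,3,16,0,8],[0,3,16,0,8]]' 22
python3 -m pendant '[[0,0,6,0,8],[0,0,12,0,8],[0,0,18,0,8],[0,0,18,0,8]]' 22
python3 -m pendant '[[0,0,6,0,8],[0,0,12,0,8],[0,0,12,0,8]]' 22
python3 - <<'E'
from h import *
s=observe();print(s["tcp_pos"],s["force"],s["torque"])
r=optics.read_camera("side");cv2.imwrite("pics/s9.png",r["pixels"][:,:,::-1]);np.savez("s9.npz",**r)
r=optics.read_camera("wrist");cv2.imwrite("pics/w9.png",r["pixels"][:,:,::-1]);np.savez("w9.npz",**r)
h=hsv(r);m=(h[...,0]>8)&(h[...,0]<28)&(h[...,1]>70)
for b in blobs(m,150): print(cv2.boundingRect(b))
u=np.array([.183,.983,0])
for th in (0,10,15,20,25):
    d=u*np.cos(np.radians(th))+[0,0,np.sin(np.radians(th))]
    print(th,[proj(r,s["tcp_pos"]+L*d+[0,0,.0]).round() for L in (.06,.087)])
E
```

```text
end2 [ 0.55435958 -0.05091271  0.046     ] dist 0.08695784729156789 local y 0.07703321016754841
time_s: 19.0
tcp_pos: [0.5402, -0.1359, 0.0564]
ee_rot: [2.409, 2.011, 0.002]
force: [-0.7, -0.3, -0.1]
finger_gap: 0.172
time_s: 19.4
tcp_pos: [0.5388, -0.1354, 0.0731]
ee_rot: [2.412, 2.012, 0.001]
force: [0.8, -0.2, -1.9]
finger_gap: 0.172
time_s: 19.7
tcp_pos: [0.5385, -0.135, 0.085]
ee_rot: [-2.413, -2.012, -0.0]
force: [-0.4, -0.3, -2.5]
finger_gap: 0.176
[ 0.53851918 -0.1350465   0.08496533] [-0.40106601 -0.31208913 -2.51017626] [ 0.2862978   0.09643892 -0.06489182]
(0, 0, 121, 363)
(229, 60, 49, 276)
(459, 0, 53, 234)
0 [array([252., 135.]), array([252.,  65.])]
10 [array([252., 140.]), array([252.,  63.])]
15 [array([252., 145.]), array([252.,  66.])]
20 [array([252., 151.]), array([252.,  71.])]
25 [array([252., 159.]), array([252.,  79.])]
```

Run:
```python
from h import *
r=dict(np.load("w9.npz"));h=hsv(r);m=(h[...,0]>8)&(h[...,0]<28)&(h[...,1]>70);M=r["world_from_camera"]
for y in (64,70,90,120,150,180,210):
    xs=np.where(m[y,200:310])[0];w=xs.max()-xs.min()+1
    o,d=ray(r,(252,y)); t=293.4*.016/w/ -(M[:3,:3].T@d)[2]; X=o+d*t
    print(y,w,X.round(3),"along",((X-observe()["tcp_pos"])[:2]@[.183,.983]).round(3))
s=dict(np.load("s9.npz"));
for z in (.085,.1,.11): print(z,proj(s,[.5385+.183*.083,-.135+.983*.083,z]))
```

```text
64 48 [ 0.554 -0.051  0.103] along 0.085
70 49 [ 0.554 -0.054  0.106] along 0.083
90 47 [ 0.553 -0.059  0.103] along 0.077
120 44 [ 0.551 -0.069  0.099] along 0.067
150 40 [ 0.549 -0.081  0.091] along 0.055
180 38 [ 0.546 -0.094  0.089] along 0.042
210 36 [ 0.544 -0.108  0.086] along 0.027
0.085 [261.99851017 188.43141462]
0.1 [262.0492413  184.40465382]
0.11 [262.0833838  181.69460879]
```

```bash
python3 -m pendant '[[2,12,4,0,8],[4,23,8,0,8],[7,35,12,0,8],[9,47,15,0,8],[11,59,19,0,8]]' 25
python3 -m pendant '[[2,12,4,0,8],[4,23,8,0,8],[7,35,12,0,8],[9,47,15,0,8],[11,59,19,0,8]]' 25
python3 -m pendant '[[0,0,0,0,8],[0,0,0,0,8]]' 30
python3 - <<'E'
from h import *
s=observe();print(s["tcp_pos"],s["force"],s["torque"],s["finger_gap"])
r=optics.read_camera("side");cv2.imwrite("pics/s10.png",r["pixels"][:,:,::-1]);np.savez("s10.npz",**r)
g=s["tcp_pos"];d=np.array([.174,.935,.309]);print("end2",proj(r,g+.087*d),"end1",proj(r,g-.193*d),g-.193*d)
r=optics.read_camera("wrist");np.savez("w10.npz",**r);h=hsv(r);m=(h[...,0]>8)&(h[...,0]<28)&(h[...,1]>70);M=r["world_from_camera"]
for y in (70,100,130,160,200):
    xs=np.where(m[y,205:305])[0];w=xs.max()-xs.min()+1
    o,dd=ray(r,(252,y)); t=293.4*.016/w/ -(M[:3,:3].T@dd)[2]; X=o+dd*t
    print(y,w,X.round(3),"along",((X-g)[:2]@[.183,.983]).round(3))
E
```

```text
time_s: 20.3
tcp_pos: [0.55, -0.0748, 0.1039]
ee_rot: [2.411, 2.013, 0.001]
force: [0.0, -0.4, -1.5]
finger_gap: 0.173
time_s: 20.8
tcp_pos: [0.561, -0.0162, 0.1229]
ee_rot: [2.412, 2.012, 0.0]
force: [-0.4, -0.1, -0.6]
finger_gap: 0.176
time_s: 21.0
tcp_pos: [0.5607, -0.017, 0.1225]
ee_rot: [2.411, 2.013, -0.0]
force: [-0.7, -0.4, -0.5]
finger_gap: 0.171
[ 0.56073136 -0.01697569  0.12253587] [-0.66862127 -0.43111607 -0.5078554 ] [0.01220879 0.02380871 0.03504161] 0.17065760327616827
end2 [241.99239829 188.39836007] end1 [282.74314836 174.44515636] [ 0.52714936 -0.19743069  0.06289887]
70 48 [0.576 0.064 0.141] along 0.083
100 46 [0.574 0.055 0.139] along 0.073
130 43 [0.572 0.045 0.135] along 0.063
160 40 [0.57  0.033 0.13 ] along 0.05
200 37 [0.567 0.015 0.126] along 0.032
```

The force is now only the stake's weight, and end 1 is about 28 mm inside the mouth edge, so I'll lift straight up.

```bash
python3 -m pendant '[[0,0,15,0,8],[0,0,35,0,8],[0,0,60,0,8],[0,0,85,0,8],[0,0,105,0,8]]' 30
python3 -m pendant '[[0,0,10,0,8],[0,0,15,0,8],[0,0,15,0,8],[0,0,15,0,8],[0,0,15,0,8]]' 30
python3 -m pendant '[[0,0,0,0,8],[0,0,0,0,8],[0,0,0,0,8],[0,0,0,0,8],[0,0,0,0,8]]' 30
python3 - <<'E'
from h import *
s=observe();print(s["tcp_pos"],s["force"],s["finger_gap"],s["joint_vel"].round(3))
r=optics.read_camera("side");np.savez("s11.npz",**r);T=optics.read_camera("top");np.savez("t11.npz",**T)
g=s["tcp_pos"];d=np.array([.174,.935,.309]);print("exp end2",proj(r,g+.087*d),"end1",proj(r,g-.193*d),"top end1",proj(T,g-.193*d),g-.193*d)
a=cv2.resize(r["pixels"][100:320,170:350],None,fx=2.7,fy=2.7)[:,:,::-1]
b=cv2.resize(T["pixels"][140:240,160:360],None,fx=1.55,fy=1.55,interpolation=cv2.INTER_CUBIC)[:,:,::-1]
k=np.zeros((594,796,3),np.uint8);k[:a.shape[0],:a.shape[1]]=a[:594];b=b[:,:796-a.shape[1]];k[:b.shape[0],a.shape[1]:a.shape[1]+b.shape[1]]=b;cv2.imwrite("pics/f.png",k);print(a.shape,b.shape)
E
```

```text
time_s: 21.6
tcp_pos: [0.5611, -0.0178, 0.2301]
ee_rot: [2.411, 2.01, 0.003]
force: [0.1, -0.6, -0.1]
finger_gap: 0.173
time_s: 22.1
tcp_pos: [0.5596, -0.0171, 0.2407]
ee_rot: [-2.411, -2.011, 0.003]
force: [-0.3, 0.1, -0.7]
finger_gap: 0.178
time_s: 22.6
tcp_pos: [0.5605, -0.0172, 0.2423]
ee_rot: [-2.412, -2.013, 0.0]
force: [0.4, 0.4, -1.5]
finger_gap: 0.175
[ 0.56053794 -0.01715557  0.24228529] [ 0.36336143  0.36913118 -1.53482345] 0.17524834051870175 [-0.002  0.     0.     0.001 -0.001 -0.   ]
exp end2 [241.50644369 151.68190123] end1 [284.10741478 142.97071459] top end1 [319.81208801 192.24456113] [ 0.52695594 -0.19761057  0.18264829]
(594, 486, 3) (155, 310, 3)
```

View pics/f.png

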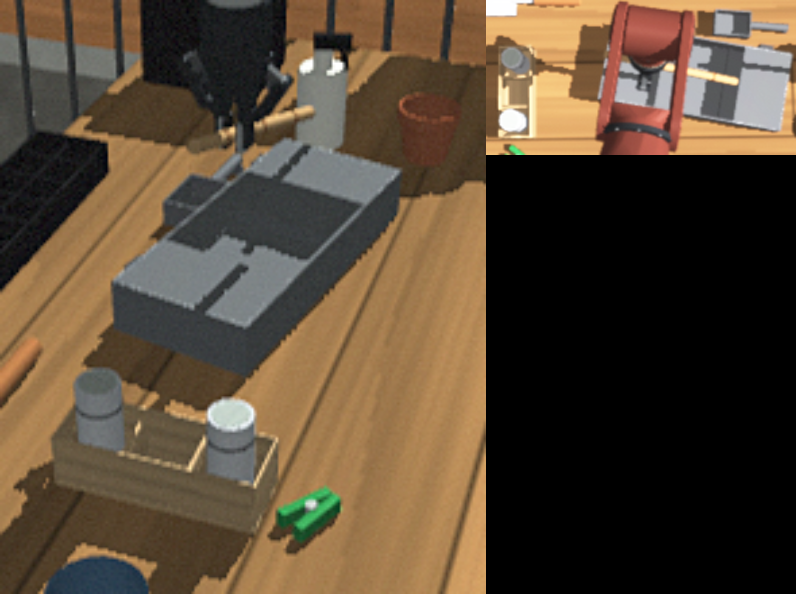

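The final view (picture 12) shows the stake clear of the trough in the gripper, with its ends near side pixels (286,141) and (240,154). The predictions were (284,143) and (242,152). Both tins are upright and the clip, scoop and mister have not moved. I'll check the free end's height from two views and then hand in.

Run:
```python
from h import *
from bench import workorder
S=dict(np.load("s11.npz"));T=dict(np.load("t11.npz"))
x,e=tri([(S,(285.5,140.9)),(T,(322.2,192.6))]);print("end1",x,e)
s=observe();print(s["finger_gap"],s["time_s"])
if x[2]>.14 and max(e)<8: print(workorder.finish_job())
```

```text
end1 [ 0.52477832 -0.20438887  0.1874851 ] [np.float64(0.4), np.float64(0.4)]
0.1713809919884463 22.7
the job is handed in; nothing more can be done
None
```

Both tins are standing in the crate and the stake is out of the trough, held still in the gripper. I handed the job in at 22.7 s of the 67 s allowed; no verdict is reported.

**Tins:** Tin 1 went into the crate's +x cell and tin 2 into the -x cell. Both were let go and looked upright in the later wrist and side views.

**Stake:** I gripped it between the ribs and slid it about 50 mm until its far end touched the trough's end wall. Lifting it against the cap edge tilted it about 18°. By the wrist camera and the geometry, one end was then at about 0.107 m and the other at about 0.026 m. I drew it out along its own axis and lifted it straight up.

**Last checks:**
- **Clearance:** the lower end measured 0.187 m above the table from two views, against a predicted 0.183 m; 0.113 m is needed. The upper end is higher.
- **Grip:** the fingers read an opening of 14.6 mm on the 16 mm stake, and the arm was still.
- **Bystanders:** the scoop, clip, mister and clay pot looked undisturbed in the last view. The trowel and glazed pot were only partly in it, and I did not measure any displacements.

**Disagreements:**
- **Tin 2's lid height:** the top and wrist views together gave 76 mm, because the two rays are nearly parallel. The top and side views gave 108 mm, which matches the given size.
- **Crate centre:** one early reading was about 10 mm off because I paired it with a later camera pose. I re-measured it before placing the tins.
- **Tin 1 in the last colour check:** its lid was half in shadow, so its measured centre was up to about 15 mm off. I judged that tin by eye instead.

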